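# Interlock a flipped heat-sink channel with two upright ones

### The job

Pack the loose bare-aluminium channel, which lies legs-down on the bench, into the orange tray so that it interlocks with the two wide channels lying there legs-up: straddle it centrally over the two legs that meet in the middle, one of its legs resting fully down in each wide channel, parallel with them and with the ends about level. Lower it in rather than dropping it, let go, and leave the black channel and the blue angle where they are.

Things in the scene. Friction and masses are not known exactly. Their poses are not given: they have to be found in the camera images.
- channel: Loose U-channel to pack: bare aluminium, 100 mm long (x), 60 wide over the legs (y), 36 high, walls 4 mm, about 0.13 kg. It lies legs-down like a bridge, flat web on top; grip it from above across the 60 mm. Origin: centre of the underside, level with the leg tips; z up. Half a turn about z makes no difference. When packed its leg tips rest on the trough floors.
- tray: Fixed orange tray 112 (x) by 172 (y) mm, rim 12 mm high. Origin: underside centre, z up. In it two loose aluminium U-channels lie legs-up side by side along x, each 100 long, 80 wide, 36 high, walls 4 mm; their inner legs meet at y=0 as a wall 8 to 9 mm thick. Above the origin: leg tops 41 mm, trough floors 9 mm. Troughs are clear from 5 to 75 mm either side of y=0.
- black_channel: Bystander: smaller black U-channel, legs down, 80 mm long (its x), 40 mm wide (its y), 30 mm high. Origin: centre of the underside, z up. Leave it.
- angle: Bystander: blue painted angle bracket, 80 mm long (its x); flat leg 50 mm wide (its y) on the bench, upright leg 50 mm high and 4 mm thick along its +y edge. Origin: centre of the flat leg's underside, z up. Leave it.
Things that resemble listed ones, but are neither listed nor needed, are in the scene too. What is shaped like the channel but yellow is not meant.

How it is judged (in metres and radians):
At the end, for the whole second after the job is handed in: The bare channel lies released, level within 7 deg, legs down, centred over the meeting legs within 15 mm across and along, parallel within 11 deg, leg tips 6 to 14 mm above the tray's underside, at rest; black channel and blue angle within 30 mm of their starts and not tipped over 20 deg (x of channel in the frame of tray between -0.015 and 0.015 m and y of channel in the frame of tray between -0.015 and 0.015 m and z of channel in the frame of tray between 0.006 and 0.014 m and angle between the x axis of channel and the x axis of tray, either way round below 0.2 rad and angle between channel's own z axis and vertical below 0.12 rad and linear speed of channel below 0.02 m/s and not (distance of black_channel from where it was at the start of the episode above 0.03 m or angle between black_channel's own z axis and vertical above 0.35 rad) and not (distance of angle from where it was at the start of the episode above 0.03 m or angle between angle's own z axis and vertical above 0.35 rad)); the robot touches nothing.
It fails at once if the black channel or the blue angle is moved more than 30 mm or tipped over 20 degrees ((distance of black_channel from where it was at the start of the episode above 0.03 m or angle between black_channel's own z axis and vertical above 0.35 rad) or (distance of angle from where it was at the start of the episode above 0.03 m or angle between angle's own z axis and vertical above 0.35 rad)).
It fails at once if the channel is dropped into the tray: falling free of the fingers at over 0.6 m/s (about 20 mm of fall) (horizontal distance between channel and tray below 0.08 m and contact force between the fingers and channel below 0.1 N and linear speed of channel above 0.6 m/s).
It also fails if it takes over 35 s, if anything falls off the work surface, if the arm or the gripper's body presses on something with over 40 N, if the wrist force passes 120 N, or if a joint passes its speed limit or range.

### The arm

A 6-joint arm with a two-finger parallel gripper is mounted at the origin on the work surface. World frame = base frame: x ahead of the robot, y to its left, z up, the work surface at z = 0. Lengths are in mm, angles in rad, forces in N, time in s.
With the tool pointing down it reaches from about 350 to 950 mm from the base axis. Payload 17.4 kg.
Tool frame: the origin (TCP) lies midway between the tips of the shut fingers; the grasp point (between the pads) lies 19 mm behind it; z points along the fingers, y is the line along which they close (so a half turn about z gives the same grasp; the last joint's range is limited). The gripper opens to 93 mm and grips with 3 to 60 N. Pads are 15 mm wide; open, the fingers measure 128 mm over their backs; the gripper's body (75 mm by 188 mm) begins 65 mm behind the grasp point.
Start: joints at [-1.367, 0.116, 1.442, -0, 1.584, -0.038], TCP at [161.619, -655.371, 218.646] pointing down, gripper open.
Joint ranges: [-2.83, 2.83], [-0.83, 2.19], [0.07, 2.5], [-1.14, 4.28], [0.01, 3], [-2.97, 2.97]. Speed limits (rad/s): [1.89, 1.89, 2.22, 3.14, 3.14, 3.14].

### API

Orientations are given as a 3x3 rotation matrix whose columns are the frame's x, y, z axes.
In Python, from bench import status, eyes, finish_job gives the robot as it stands. The module is installed in compiled form; this text tells all that it offers.
- The arm moves only by the tool carry_out, never from a script. Its argument "increments" is a list of rows, each an object of numbers: "fingers": the closure, from 0 (fully open) to 1 (shut); "x", "y", "z": the shift along the tool's x, y, z in m; "turn": the turn about the tool's z in degrees. In form: [{"fingers": .., "x": .., "y": .., "z": .., "turn": ..}, ...]. A call has 1 to 5 rows; each row shifts and turns the commanded pose from where the row before left it, along the tool's axes as they then stand; what a row does not reach is not made up. A row lasts 1/8 s, in which the tool goes at most 62.5 mm and 10.7 degrees, less where a joint would pass 70% of its speed; a pose out of reach is approached as far as the arm can. A call with a gripper value outside its range is refused whole. The fingers move at their own pace and stop on an object; the grip force is fixed at half the most. Time passes only in rows, so rows that do not move let the fingers close. It gives the time, the measured TCP pose, the force, the opening and the grip force at its end, in the units of the state.
- status.sense(): the state, without advancing time (a new reading comes with each control period).
- eyes.get_image(name): name is "scene" or "top"; returns a dict with "image" (384x512x3 uint8, red, green, blue), "camera_matrix" (3x3 intrinsics, pixels), "R" (3x3) and "t" (3): a world point X has camera coordinates R X + t. Camera axes: x right, y down, z forward; pixel columns grow to the right and rows downward; lengths in mm; the calibration is good to about 2 mm. A picture is of the moment at which its call begins. There is no depth.
- finish_job(): hands the job in; it is judged then, once.
The state is a dict: "time": time; "q": joint angles; "joint_vel": joint speeds; "effort": joint torques, N m; "eef_pos": TCP position; "orientation": TCP orientation; "wrist_force": force on the tool from outside, world axes, zero at the start; "wrist_torque": the same for the moment, N m; "opening": opening from 0.0 (shut) to 1.0 (fully open); "gripper_force": force on a finger pad.
Only numpy, scipy, OpenCV 4.12 (cv2) and the standard library are available. Lean on these libraries where they do the work, as an engineer would, in place of code of your own. Each camera call takes 0.05 s, during which the arm holds its last target. There are 200 camera calls.

## Working session

There is one attempt and no reset: what is moved stays moved. The work goes in short steps, Python scripts to look and compute and a tool call to move; the robot and the scene stay as the last step left them, time stands still between calls to the robot, and variables do not carry over. Pictures are saved under pics/ and viewed, at most 10 in all, crops included, and the job is handed in when it is done.

Besides the shell and the picture viewer there is one more tool, called after "Request:" as name(argument=value, ...) on one line, values as JSON. carry_out: Moves the arm, as the interface text tells. Its arguments: {"type":"object","properties":{"increments":{"type":"array"}},"required":["increments"]}

```bash
mkdir -p pics; cat > h.py <<'E'
import numpy as np, cv2
from bench import status, eyes
def get(n):
    d=eyes.get_image(n); return d['image'],np.array(d['camera_matrix']),np.array(d['R']),np.array(d['t']).ravel()
def ray(px,z,K,R,t):
    d=R.T@np.linalg.solve(K,[px[0],px[1],1.]); c=-R.T@t
    return c+d*(z-c[2])/d[2]
def proj(X,K,R,t):
    p=K@(R@np.asarray(X,float)+t); return p[:2]/p[2]
E
python3 - <<'E'
from h import *
for n in('top','scene'):
    i,K,R,t=get(n); np.savez(n+'0.npz',i=i,K=K,R=R,t=t)
    cv2.imwrite(f'pics/{n}0.png',cv2.resize(i[:,:,::-1],(800,600),interpolation=cv2.INTER_CUBIC))
    print(n,-R.T@t,K[0,0])
s=status.sense();print(s)
E
```

```text
top [ 326.85503549  -48.67119532 1057.14757227] 454.1911627905162
scene [ 985.41589029 -121.60072259  621.57871261] 355.0100498073034
{'time': 0.1, 'q': array([-1.36680810e+00,  1.16447035e-01,  1.44218970e+00,  3.38389289e-06,
        1.58400675e+00, -3.77919591e-02]), 'joint_vel': array([ 0.00076943, -0.00057174, -0.00031417,  0.00106647, -0.00038607,
       -0.00157083]), 'effort': array([ 2.84252274e-03, -7.22892594e+01, -6.23865938e+01,  7.82884285e-02,
        2.27127189e-02, -6.01972761e-05]), 'eef_pos': array([ 161.57690193, -655.18870026,  217.97837079]), 'orientation': array([[ 9.70913274e-01,  2.39431347e-01, -2.09560139e-04],
       [ 2.39431434e-01, -9.70912729e-01,  1.02972872e-03],
       [ 4.30847262e-05, -1.04995256e-03, -9.99999448e-01]]), 'wrist_force': array([0.16257785, 0.40838984, 0.16725596]), 'wrist_torque': array([ 0.04689325, -0.01710172, -0.05314199]), 'gripper_force': 0.0, 'opening': 1.0006305351985296}
```

View pics/top0.png

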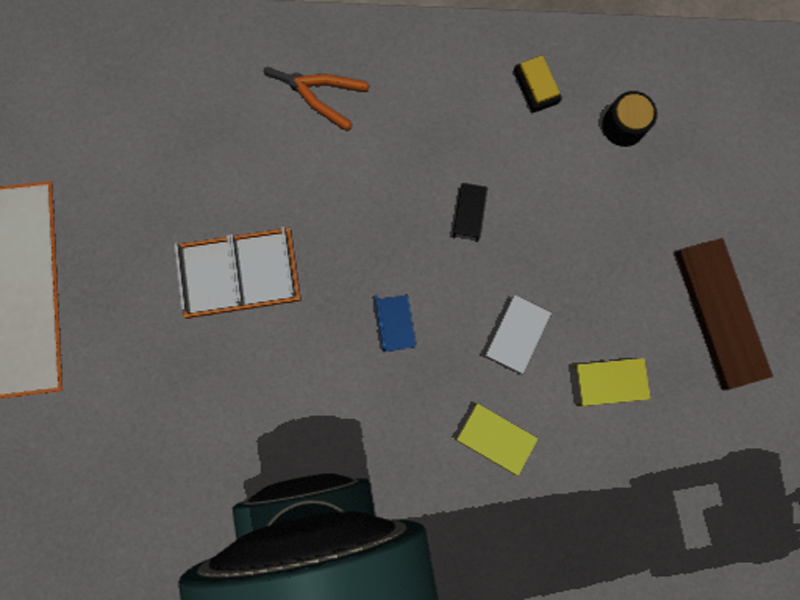

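View pics/scene0.png

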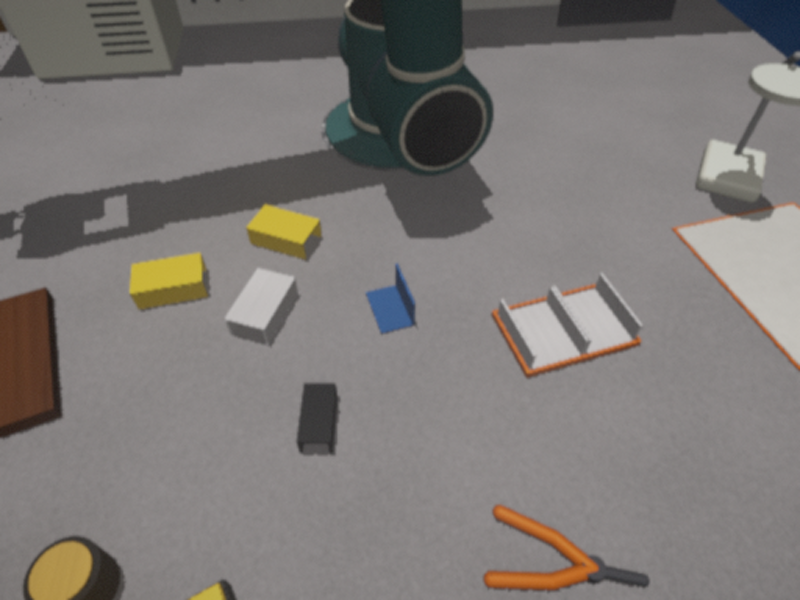

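The top view (800x600 scale) shows what could be taken for the channel:
- bare aluminium, web up, at (517,334): this one fits the description
- yellow ones at (613,382) and (497,438): excluded
- black channel at (470,211): a bystander
- wide channels in the tray at (238,273): legs-up, part of the target

The blue angle is at (395,323). Next I measure the channel and the tray.

```bash
cat > m.py <<'E'
from h import *
d=np.load('top0.npz');i,K,R,t=[d[k] for k in 'iKRt']
def quad(px,z):
    return np.array([ray(p,z,K,R,t)[:2] for p in px])
g=i.astype(int)
# channel top face
m=((g.min(2)>110)&(g.max(2)-g.min(2)<25)).astype(np.uint8)
n,l,st,c=cv2.connectedComponentsWithStats(m)
k=l[int(334*.64),int(517*.64)];print(k,st[k])
pts=np.argwhere(l==k)[:,::-1]
w=quad(pts,36).astype(np.float32)
print('chan',cv2.minAreaRect(w))
# tray: orange
hsv=cv2.cvtColor(i,cv2.COLOR_RGB2HSV)
m=((hsv[...,0]>3)&(hsv[...,0]<22)&(hsv[...,1]>130)&(hsv[...,2]>60)).astype(np.uint8)
m[:, :100]=0;m[:,200:]=0;m[:130]=0;m[210:]=0
w=quad(np.argwhere(m)[:,::-1],12).astype(np.float32)
print('tray',len(w),cv2.minAreaRect(w))
E
python3 m.py
python3 - <<'E'
from h import *
d=np.load('top0.npz');i=d['i'][:,:,::-1]
a=cv2.resize(i[135:215,100:205],None,fx=5,fy=5,interpolation=cv2.INTER_CUBIC)
b=cv2.resize(i[180:245,300:360],None,fx=4,fy=4,interpolation=cv2.INTER_CUBIC)
o=np.zeros((400,780,3),np.uint8);o[:400,:525]=a;o[:260,535:775]=b
cv2.imwrite('pics/crop.png',o)
E
```

```text
5 [ 311  189   42   50 1144]
chan ((457.3506164550781, -243.3199920654297), (59.84538269042969, 99.60212707519531), 64.85789489746094)
tray 461 ((540.280029296875, 174.31179809570312), (113.1888656616211, 171.78622436523438), 10.692845344543457)
```

View pics/crop.png

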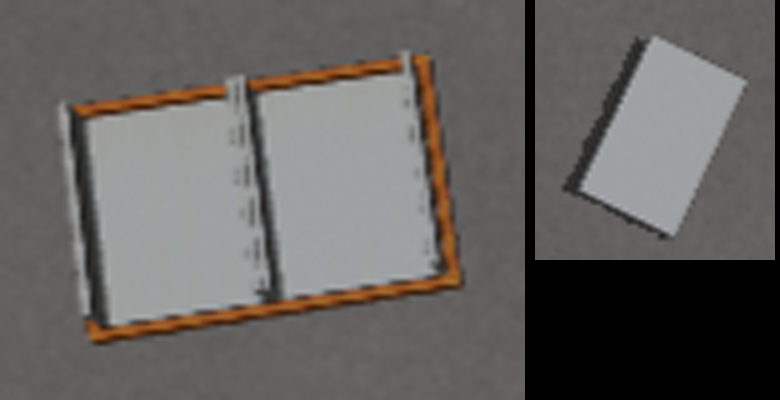

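The crop shows the bare channel with its plain web up, no yellow. Its measured size is 59.8 x 99.6 mm, which matches. The tray measures 113 x 172 mm, also matching, at (540,174) and +10.7°. The channel is at (457,-243) and -25.1°. I'll move above the channel now.

Request:
carry_out(increments=[{"fingers":0,"x":0.0386,"y":-0.0329,"z":0,"turn":0},{"fingers":0,"x":0.0386,"y":-0.0329,"z":0,"turn":0},{"fingers":0,"x":0.0386,"y":-0.0329,"z":0,"turn":0},{"fingers":0,"x":0.0386,"y":-0.0329,"z":0,"turn":0},{"fingers":0,"x":0.0386,"y":-0.0329,"z":0,"turn":0}])

```text
time: 0.72
eef_pos: [310.3, -447.9, 218.4]
orientation: [[0.971, 0.239, -0.0], [0.239, -0.971, 0.0], [-0.0, -0.0, -1.0]]
wrist_force: [0.7, -1.0, 0.1]
opening: 1.004
gripper_force: 0.0
```

Request:
carry_out(increments=[{"fingers":0,"x":0.0386,"y":-0.0329,"z":0,"turn":0},{"fingers":0,"x":0.0386,"y":-0.0329,"z":0,"turn":0},{"fingers":0,"x":0.0386,"y":-0.0329,"z":0,"turn":0},{"fingers":0,"x":0.0386,"y":-0.0329,"z":0,"turn":0},{"fingers":0,"x":0.0386,"y":-0.0329,"z":0,"turn":0}])

```text
time: 1.35
eef_pos: [458.3, -242.0, 218.5]
orientation: [[0.971, 0.239, -0.0], [0.239, -0.971, 0.0], [-0.0, -0.0, -1.0]]
wrist_force: [0.3, 0.1, -0.5]
opening: 1.002
gripper_force: 0.0
```

Request:
carry_out(increments=[{"fingers":0,"x":0,"y":0,"z":0,"turn":8},{"fingers":0,"x":0,"y":0,"z":0,"turn":8},{"fingers":0,"x":0,"y":0,"z":0,"turn":8},{"fingers":0,"x":0,"y":0,"z":0,"turn":8},{"fingers":0,"x":0,"y":0,"z":0,"turn":7}])

```text
time: 1.98
eef_pos: [457.5, -243.4, 218.3]
orientation: [[0.903, -0.429, -0.0], [-0.429, -0.903, 0.0], [-0.001, -0.0, -1.0]]
wrist_force: [0.1, -0.3, -0.0]
opening: 0.997
gripper_force: 0.0
```

```bash
cat >> h.py <<'E'
def go(x,y,z,head):
    "shift in tool axes (m) and turn (deg) still to go; shift first, then turn"
    s=status.sense();T=np.array(s['orientation']);d=np.array([x,y,z])-s['eef_pos']
    h=np.degrees(np.arctan2(T[1,0],T[0,0]))
    print('t',round(s['time'],2),'pos',np.round(s['eef_pos'],1),'head',round(h,2),'shift',np.round(T.T@d/1000,4),'turn',round(h-head,2),'F',np.round(s['wrist_force'],1),'open',round(s['opening'],3),'grip',round(s['gripper_force'],1),'q',np.round(s['q'],2))
E
python3 -c "
from h import *
go(457,-243,10,-25.1)
o=np.zeros((480,780,3),np.uint8)
for k,n in enumerate(('top','scene')):
    i,K,R,t=get(n);p=proj([457,-243,36],K,R,t).astype(int);print(n,p)
    c=i[max(p[1]-80,0):,max(p[0]-64,0):][:160,:128,::-1]
    c=cv2.resize(c,None,fx=3,fy=3,interpolation=cv2.INTER_CUBIC);o[:c.shape[0],k*390:k*390+c.shape[1]]=c
cv2.imwrite('pics/close1.png',o)"
```

```text
t 1.98 pos [ 457.5 -243.4  218.3] head -25.39 shift [-5.000e-04 -2.000e-04  2.083e-01] turn -0.29 F [ 0.1 -0.3 -0. ] open 0.997 grip 0.0 q [-0.54 -0.23  1.77 -0.    1.6   1.48]
top [331 213]
scene [166 189]
```

View pics/close1.png

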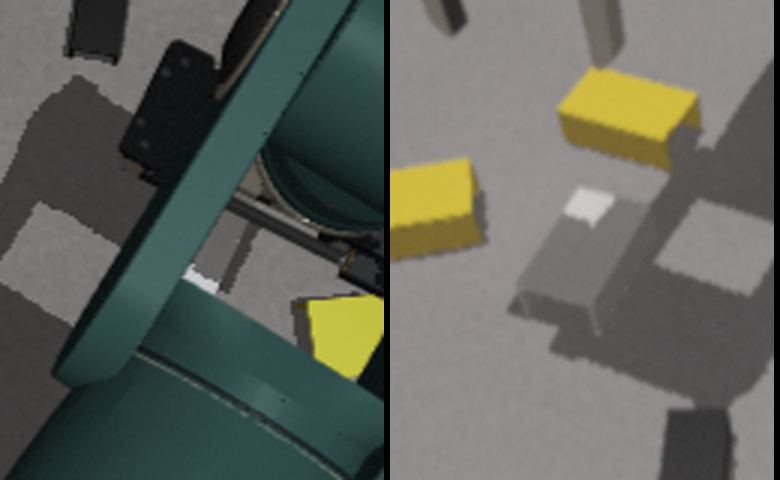

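The scene view (right half) shows the channel at crop (585,250), in the gripper's shadow, with the open fingertips above it. The nearest yellow piece is at (440,210), clear of the fingers. The top view is blocked by the arm. I'll go down in two stages.

Request:
carry_out(increments=[{"fingers":0,"x":0,"y":0,"z":0.05,"turn":0},{"fingers":0,"x":0,"y":0,"z":0.05,"turn":0},{"fingers":0,"x":0,"y":0,"z":0.04,"turn":0},{"fingers":0,"x":0,"y":0,"z":0.03,"turn":0},{"fingers":0,"x":0,"y":0,"z":0,"turn":0}])

```text
time: 2.7
eef_pos: [456.5, -242.8, 46.7]
orientation: [[0.906, -0.423, -0.003], [-0.423, -0.906, 0.002], [-0.004, -0.0, -1.0]]
wrist_force: [0.2, 0.3, -0.2]
opening: 1.0
gripper_force: 0.0
```

```bash
python3 -c "
from h import *
go(457,-243,10,-25.1)
i,K,R,t=get('scene')
c=i[120:240,90:250,::-1]
cv2.imwrite('pics/close2.png',cv2.resize(c,None,fx=4,fy=4,interpolation=cv2.INTER_CUBIC))"
```

```text
t 2.7 pos [ 456.5 -242.8   46.7] head -25.0 shift [ 0.0007 -0.0001  0.0367] turn 0.1 F [ 0.2  0.3 -0.2] open 1.0 grip 0.0 q [-0.54 -0.13  1.97  0.    1.3   1.47]
```

View pics/close2.png

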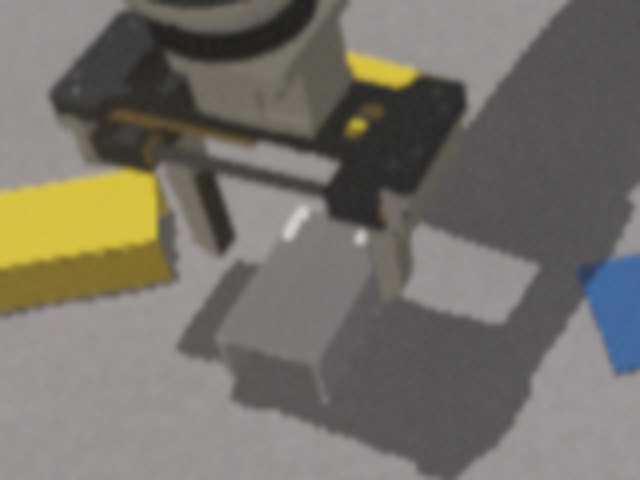

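The open fingers, at (220,250) and (390,300), straddle the channel. Its top is centred near (303,280), so I'll descend and grip.

Request:
carry_out(increments=[{"fingers":0,"x":0,"y":0,"z":0.018,"turn":0},{"fingers":0,"x":0,"y":0,"z":0.018,"turn":0},{"fingers":0,"x":0,"y":0,"z":0,"turn":0},{"fingers":0.6,"x":0,"y":0,"z":0,"turn":0},{"fingers":0.6,"x":0,"y":0,"z":0,"turn":0}])

```text
time: 3.38
eef_pos: [457.9, -243.7, 13.2]
orientation: [[0.905, -0.425, 0.001], [-0.425, -0.905, -0.0], [0.001, 0.0, -1.0]]
wrist_force: [0.0, -0.2, 0.0]
opening: 0.835
gripper_force: 0.0
```

Request:
carry_out(increments=[{"fingers":0.6,"x":0,"y":0,"z":0,"turn":0},{"fingers":0.6,"x":0,"y":0,"z":0,"turn":0},{"fingers":0.6,"x":0,"y":0,"z":0,"turn":0},{"fingers":0.6,"x":0,"y":0,"z":0,"turn":0}])

```text
time: 3.88
eef_pos: [457.7, -243.7, 13.0]
orientation: [[0.905, -0.425, 0.0], [-0.425, -0.905, -0.0], [0.0, 0.0, -1.0]]
wrist_force: [-1.3, -0.2, 4.4]
opening: 0.64
gripper_force: 30.0
```

Gripped at an opening of 0.64, about 59.5 mm, which is the channel's width. Next I lift.

Request:
carry_out(increments=[{"fingers":0.7,"x":0,"y":0,"z":-0.01,"turn":0},{"fingers":0.7,"x":0,"y":0,"z":-0.03,"turn":0},{"fingers":0.7,"x":0,"y":0,"z":-0.04,"turn":0},{"fingers":0.7,"x":0,"y":0,"z":-0.04,"turn":0},{"fingers":0.7,"x":0,"y":0,"z":0,"turn":0}])

```text
time: 4.5
eef_pos: [458.7, -244.0, 136.2]
orientation: [[0.905, -0.425, 0.004], [-0.425, -0.905, -0.002], [0.005, 0.0, -1.0]]
wrist_force: [0.1, -0.2, -2.3]
opening: 0.64
gripper_force: 30.0
```

```bash
python3 -c "
from h import *
go(540.3,174.3,133,10.7)"
```

```text
t 4.5 pos [ 458.7 -244.   136.2] head -25.14 shift [-0.1039 -0.4134  0.0026] turn -35.84 F [ 0.1 -0.2 -2.3] open 0.64 grip 30.0 q [-0.54 -0.2   1.88  0.    1.45  1.47]
```

Request:
carry_out(increments=[{"fingers":0.7,"x":-0.0104,"y":-0.0413,"z":0,"turn":0},{"fingers":0.7,"x":-0.0104,"y":-0.0413,"z":0,"turn":0},{"fingers":0.7,"x":-0.0104,"y":-0.0413,"z":0,"turn":0},{"fingers":0.7,"x":-0.0104,"y":-0.0413,"z":0,"turn":0},{"fingers":0.7,"x":-0.0104,"y":-0.0413,"z":0,"turn":0}])

```text
time: 5.12
eef_pos: [497.9, -33.0, 131.7]
orientation: [[0.905, -0.425, -0.001], [-0.425, -0.905, 0.0], [-0.001, 0.0, -1.0]]
wrist_force: [0.8, 1.1, -2.0]
opening: 0.641
gripper_force: 30.0
```

Request:
carry_out(increments=[{"fingers":0.7,"x":-0.0104,"y":-0.0413,"z":0,"turn":0},{"fingers":0.7,"x":-0.0104,"y":-0.0413,"z":0,"turn":0},{"fingers":0.7,"x":-0.0104,"y":-0.0413,"z":0,"turn":0},{"fingers":0.7,"x":-0.0104,"y":-0.0413,"z":0,"turn":0},{"fingers":0.7,"x":-0.0104,"y":-0.0413,"z":0,"turn":0}])

```text
time: 5.75
eef_pos: [538.5, 175.9, 131.5]
orientation: [[0.905, -0.425, -0.001], [-0.425, -0.905, -0.0], [-0.001, 0.001, -1.0]]
wrist_force: [-0.2, -0.2, -2.0]
opening: 0.644
gripper_force: 30.0
```

Request:
carry_out(increments=[{"fingers":0.7,"x":0,"y":0,"z":0,"turn":-7.2},{"fingers":0.7,"x":0,"y":0,"z":0,"turn":-7.2},{"fingers":0.7,"x":0,"y":0,"z":0,"turn":-7.2},{"fingers":0.7,"x":0,"y":0,"z":0,"turn":-7.2},{"fingers":0.7,"x":0,"y":0,"z":0,"turn":-7}])

```text
time: 6.38
eef_pos: [538.4, 174.5, 131.5]
orientation: [[0.982, 0.189, -0.002], [0.189, -0.982, -0.0], [-0.002, -0.0, -1.0]]
wrist_force: [0.1, 0.1, -2.8]
opening: 0.642
gripper_force: 30.0
```

Request:
carry_out(increments=[{"fingers":0.7,"x":0,"y":0,"z":0.025,"turn":0},{"fingers":0.7,"x":0,"y":0,"z":0.025,"turn":0},{"fingers":0.7,"x":0,"y":0,"z":0.01,"turn":0},{"fingers":0.7,"x":0,"y":0,"z":0,"turn":0}])

```text
time: 6.88
eef_pos: [538.5, 174.5, 71.9]
orientation: [[0.983, 0.185, -0.002], [0.185, -0.983, -0.0], [-0.002, 0.0, -1.0]]
wrist_force: [1.0, -0.3, -0.9]
opening: 0.642
gripper_force: 30.0
```

```bash
python3 -c "
from h import *
go(540.3,174.3,22,10.7)
i,K,R,t=get('scene')
c=i[100:260,280:450,::-1]
cv2.imwrite('pics/close3.png',cv2.resize(c,None,fx=3.7,fy=3.7,interpolation=cv2.INTER_CUBIC))"
```

```text
t 6.88 pos [538.5 174.5  71.9] head 10.65 shift [0.0018 0.0005 0.0499] turn -0.05 F [ 1.  -0.3 -0.9] open 0.642 grip 30.0 q [ 0.27 -0.04  1.84  0.    1.34  1.65]
```

View pics/close3.png

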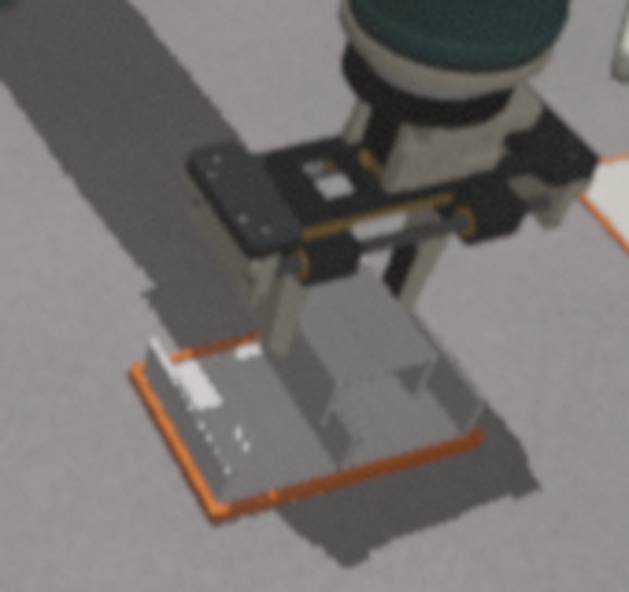

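The channel hangs level above the tray. Its legs at (325,420) and (425,385) lie either side of the meeting wall, which ends near (345,465). The offset is only about 2 mm in x, so I'll correct that and lower it slowly.

Request:
carry_out(increments=[{"fingers":0.7,"x":0.002,"y":0,"z":0.01,"turn":0},{"fingers":0.7,"x":0,"y":0,"z":0.012,"turn":0},{"fingers":0.7,"x":0,"y":0,"z":0.012,"turn":0},{"fingers":0.7,"x":0,"y":0,"z":0.008,"turn":0},{"fingers":0.7,"x":0,"y":0,"z":0.003,"turn":0}])

```text
time: 7.55
eef_pos: [540.7, 174.8, 26.9]
orientation: [[0.983, 0.185, -0.001], [0.185, -0.983, -0.0], [-0.001, 0.0, -1.0]]
wrist_force: [0.1, -0.3, -0.6]
opening: 0.639
gripper_force: 30.0
```

Request:
carry_out(increments=[{"fingers":0.7,"x":0,"y":0,"z":0.002,"turn":0},{"fingers":0.7,"x":0,"y":0,"z":0.002,"turn":0},{"fingers":0.7,"x":0,"y":0,"z":0,"turn":0}])

```text
time: 7.92
eef_pos: [541.0, 174.9, 23.8]
orientation: [[0.983, 0.185, 0.0], [0.185, -0.983, 0.0], [0.0, -0.0, -1.0]]
wrist_force: [0.5, -0.0, -1.0]
opening: 0.641
gripper_force: 30.0
```

Request:
carry_out(increments=[{"fingers":0.7,"x":0,"y":0,"z":0.002,"turn":0},{"fingers":0.7,"x":0,"y":0,"z":0,"turn":0}])

```text
time: 8.18
eef_pos: [541.1, 174.9, 22.0]
orientation: [[0.983, 0.185, 0.001], [0.185, -0.983, 0.0], [0.001, -0.0, -1.0]]
wrist_force: [-0.9, 0.9, 1.8]
opening: 0.64
gripper_force: 30.0
```

The wrist force has turned upward at the expected height of 22 mm, so the legs are on the floors. I'll release with a partial opening and retreat.

Request:
carry_out(increments=[{"fingers":0.16,"x":0,"y":0,"z":0,"turn":0},{"fingers":0.16,"x":0,"y":0,"z":0,"turn":0},{"fingers":0.16,"x":0,"y":0,"z":0,"turn":0},{"fingers":0.16,"x":0,"y":0,"z":0,"turn":0}])

```text
time: 8.68
eef_pos: [540.9, 174.9, 21.6]
orientation: [[0.983, 0.185, -0.0], [0.185, -0.983, 0.0], [0.0, -0.0, -1.0]]
wrist_force: [0.4, -1.0, 0.2]
opening: 0.836
gripper_force: 0.0
```

Request:
carry_out(increments=[{"fingers":0.16,"x":0,"y":0,"z":-0.015,"turn":0},{"fingers":0.16,"x":0,"y":0,"z":-0.03,"turn":0},{"fingers":0.16,"x":0,"y":0,"z":-0.05,"turn":0},{"fingers":0.16,"x":0,"y":0,"z":-0.05,"turn":0},{"fingers":0.16,"x":0,"y":0,"z":-0.04,"turn":0}])

```text
time: 9.3
eef_pos: [541.0, 174.9, 210.2]
orientation: [[0.983, 0.185, 0.002], [0.185, -0.983, 0.001], [0.002, -0.0, -1.0]]
wrist_force: [-1.1, -1.4, -0.1]
opening: 0.845
gripper_force: 0.0
```

Request:
carry_out(increments=[{"fingers":0.16,"x":0,"y":0.05,"z":0,"turn":0},{"fingers":0.16,"x":0,"y":0.05,"z":0,"turn":0},{"fingers":0.16,"x":0,"y":0.05,"z":0,"turn":0},{"fingers":0.16,"x":0,"y":0.05,"z":0,"turn":0},{"fingers":0.16,"x":0,"y":0.05,"z":0,"turn":0}])

```text
time: 9.93
eef_pos: [587.2, -72.4, 208.0]
orientation: [[0.983, 0.185, 0.001], [0.185, -0.983, -0.0], [0.001, 0.0, -1.0]]
wrist_force: [0.8, -0.4, -0.7]
opening: 0.838
gripper_force: 0.0
```

```bash
python3 -c "
from h import *
go(540.3,174.3,22,10.7)
o=np.zeros((480,790,3),np.uint8)
i,K,R,t=get('top');np.savez('top1.npz',i=i,K=K,R=R,t=t);c=i[130:215,100:205,::-1];c=cv2.resize(c,None,fx=3.7,fy=3.7,interpolation=cv2.INTER_CUBIC);o[:c.shape[0],:c.shape[1]]=c
i,K,R,t=get('scene');c=i[150:260,300:425,::-1];c=cv2.resize(c,None,fx=3.1,fy=3.1,interpolation=cv2.INTER_CUBIC);o[:c.shape[0],395:395+c.shape[1]]=c
cv2.imwrite('pics/end.png',o)"
```

```text
t 9.93 pos [587.2 -72.4 208. ] head 10.65 shift [-0.0007 -0.2512  0.1859] turn -0.05 F [ 0.8 -0.4 -0.7] open 0.838 grip 0.0 q [-0.17 -0.06  1.64  0.    1.56  1.22]
```

View pics/end.png

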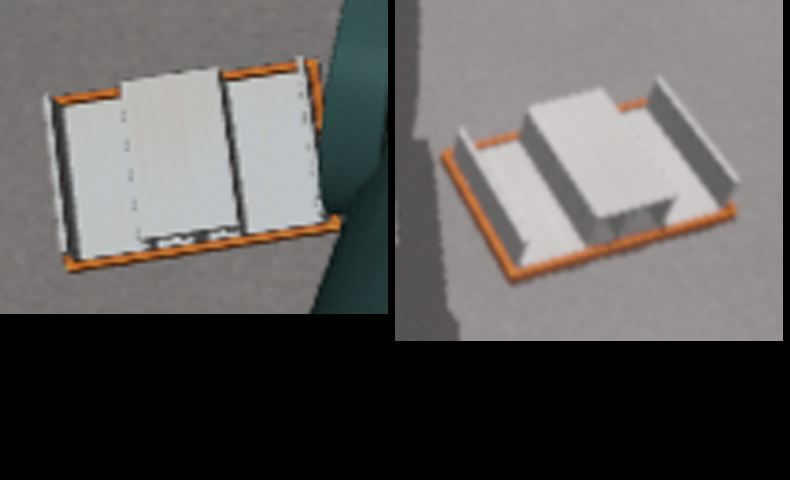

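Both views show the channel level, straddling the middle wall, parallel to it and with its ends inside the rim. Its web corners in the left crop are at (122,82), (218,68), (240,228) and (142,240). I'll check those numerically and then hand in.

```bash
python3 -c "
from h import *
d=np.load('top1.npz');K,R,t=d['K'],d['R'],d['t']
w=np.array([ray((100+(x+.5)/3.7,130+(y+.5)/3.7),45,K,R,t)[:2] for x,y in [(122,82),(218,68),(240,228),(142,240)]])
print(cv2.minAreaRect(w.astype(np.float32)))
c=w.mean(0)-[540.3,174.3];a=np.radians(10.7);print(c@[np.cos(a),np.sin(a)],c@[-np.sin(a),np.cos(a)])
if abs(c).max()<9:
    from bench import finish_job;print(finish_job())
"
```

```text
((538.0841064453125, 173.69091796875), (101.6512680053711, 59.11649703979492), 10.909786224365234)
-1.8558674843140022 -0.14844516249121886
the job is handed in; nothing more can be done
None
```

The bare channel is packed in the tray, straddling the middle wall about 2 mm off along, under 1 mm across and parallel. It was lowered in and released, the black channel and blue angle were not touched, and the job was handed in at about 10 s; no verdict came back.

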